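# Slide the battery pack home into its charging dock

### The job

Push the tall, heavy blue battery pack across the bench into its charging dock until it sits fully home and square against the stop; push it low, at its foot, so that it slides upright and never tips. Then push the red-balled switch lever beside the dock all the way over, towards the back, and let go. Only push with the fingertips or the outside of the fingers: never lift or carry the pack, and leave all the other things where they stand.

Things in the scene. Friction and masses are not known exactly. Their poses are not given: they have to be found in the camera images.
- pack: battery pack: tall blue case, 76 mm deep (x) x 120 wide (y) x 180 tall, black top with rubber handle (to 196), charge lights on the face towards the robot; a black foot step, 34 tall, juts 28 mm out there at the base. 0.65 to 1.0 kg, centre of mass 90 mm up; bench friction 0.48 to 0.72. Origin: under the middle of the case; +x goes into the dock. Starts 130 to 155 mm short of home, up to 30 aside, 0.2 rad askew.
- pack_push (a point): middle of the flat rear (-x) face of the pack's foot step, 66 mm behind the pack's origin and 20 mm above the bench: the place to push. The face is 120 mm wide and 34 mm tall. A level push above about 45 mm may tip the pack; down here it slides. A thick gripper body may meet the tall case above the step before the fingertips meet the step: lean the tool a little, so that the fingertips lead.
- dock: charging dock, fixed: grey housing 190 mm wide, 100 tall, whose front face is the stop, and two aluminium guide rails (30 mm tall, 144 mm apart inside) with flared mouths; no floor, the pack slides on the bench. Origin: on the bench, where the pack's origin is when fully home; x points into the dock, y left. Stop face at x = +38 mm; straight rails back to x = -17, flares to -57 mm (about 185 mm wide inside).
- switch (a joint): charging switch lever right of the dock, hinged about the dock's y axis 22 mm above the bench at dock x = -50, y = -155 mm. 0: leaning to the mouth side (dock -x); 1.0 rad: fully over to dock +x, against its end stop. Stays where it is left; about 1 N at the ball moves it. Starts at 0 to 0.1.
- switch_tip (a point): centre of the red ball, 26 mm across, on the end of the 80 mm steel switch lever; 92 mm above the bench with the lever at either end, 102 mm half-way; it travels from dock x = -88 mm to -12 mm. The grey base block (70 x 50 mm) below is 25 mm tall, 35 mm at the hinge.
- vial: bystander: small cream plastic reagent bottle with a red cap, 30x30x76 mm, beside the dock on its left (+y of the dock); origin at the centre of its underside. Leave alone.
- bottle_small: bystander: clear screw-cap bottle with a blue cap, 69x69x117 mm, to the right of the work, short of the switch; origin at the centre of its underside. Leave alone.
- cup: bystander: small clear plastic beaker, 70x73x64 mm, to the left; origin at the centre of its underside. Leave alone.
- stopper_jar: bystander: pale plastic jar with a black stopper, 56x56x160 mm, to the left, by the balance; origin at the centre of its underside. Leave alone.
- tip_box: bystander: clear box of pipette tips with a blue band, 99x127x96 mm, far right; origin at the centre of its underside. Leave alone.
- carton: bystander: small white and blue folding carton, 34x79x46 mm, far left, near the front edge; origin at the centre of its underside. Leave alone.
Mind the look-alikes: they are no part of the job. What is shaped like the pack but green is not meant.

How it is judged:
On the way, in this order (a step that is already met when the one before it is completed fails the run):
1. the battery pack is fully home in the dock, square and upright (x of pack in the frame of dock between -0.006 and 0.006 m and y of pack in the frame of dock between -0.018 and 0.018 m and angle between the x axis of pack and the x axis of dock, either way round below 0.08 rad and angle between pack's own z axis and vertical below 0.04 rad), for 0.2 s.
2. the switch lever is pushed all the way over (value of joint switch above 0.88 rad), for 0.2 s.
At the end, for the whole second after the job is handed in: The pack stands still on the bench in the dock, within 6 mm of its stop, between the rails (18 mm either side), square to within 0.08 rad and upright to within 0.04 rad, and the switch lever is at 0.88 rad or more of its 1.0 (all of step 1 and value of joint switch above 0.88 rad and height (world z) of pack below 0.004 m and linear speed of pack below 0.01 m/s); the robot touches nothing.
It fails at once if the battery pack tips by more than 0.12 rad (angle between pack's own z axis and vertical above 0.12 rad).
It fails at once if the battery pack is lifted off the bench (more than 8 mm) (height (world z) of pack above 0.008 m).
It fails at once if a bystander is moved by more than 20 mm (distance of any of vial, bottle_small, cup, stopper_jar, tip_box, carton from where it was at the start of the episode above 0.02 m).
It also fails if it takes over 64 s, if anything falls off the work surface, if the arm or the gripper's body presses on something with over 40 N, if the wrist force passes 120 N, or if a joint passes its speed limit or range.

### The arm

A 6-joint arm with a two-finger parallel gripper is mounted at the origin on a cart in front of the work surface, level with it; the furniture and walls round the work are solid. World frame = base frame: x ahead of the robot, y to its left, z up, the work surface at z = 0. Lengths are in m, angles in rad, forces in N, time in s.
With the tool pointing down it reaches from about 0.225 to 0.875 m from the base axis. Payload 3.4 kg.
Tool frame: the origin (TCP) lies on the centre line of the jaws, within the pads' length; the fingertips stand 11 mm ahead of it and the grasp point (between the pads) lies 8 mm behind it; z points along the fingers, y is the line along which they close (so a half turn about z gives the same grasp; the last joint's range is limited). The gripper opens to 85 mm and grips with 20 to 120 N. Pads are 22 mm wide; open, the fingers measure 114 mm over their backs; the gripper's body (76 mm by 85 mm) begins 54 mm behind the grasp point. The pads swing forward as they close: fully open they stand 13 mm farther back than shut.
Start: joints at [-1.339, 0.276, 1.505, -0, 1.361, -0.121], TCP at [0.199, -0.54, 0.221] pointing down, gripper open.
Joint ranges: [-2.89, 2.89], [-0.75, 2.08], [0.22, 2.7], [-1.18, 4.32], [0.11, 2.71], [-2.7, 2.7]. Speed limits (rad/s): [2.57, 2.57, 3.14, 3.14, 3.14, 3.14].

### API

Orientations are given as a unit quaternion [x, y, z, w].
In Python, from station import bot gives the robot as it stands.
- The arm moves only by the tool play_rows, never from a script. Its argument "series" is a list of rows, each a list of 4 numbers: the shift along the tool's x, y, z in units of 250 mm (1.0 is 250 mm), then the turn about the tool's z in units of pi/2 rad (1.0 is pi/2 rad). A call has exactly 8 rows; each row is the pose to reach, as a shift and turn from the pose commanded when the call began, along the tool's axes at that moment; what a row does not reach only later rows make up. A row lasts 1/12 s, in which the tool goes at most 41.7 mm and 7.16 degrees, less where a joint would pass 70% of its speed; a pose out of reach is approached as far as the arm can. A call with a number of a shift or a turn outside -1 to 1 is refused whole. A call with a gripper value outside its range is refused whole. "grip" is the opening, from 0 (shut) to 1 (fully open), set as the call begins (left out, the last holds). The fingers move at their own pace and stop on an object; "squeeze" is the grip in N (left out, the last holds). Time passes only in rows, so rows that repeat a pose let the fingers close, or fill a call up. It gives the time, the measured TCP pose, the force, the opening and the grip force at its end, in the units of the state.
- bot.get_obs(): the state, without advancing time (a new reading comes with each control period).
- bot.camera(name): name is "scene" or "top" or "wrist"; returns the picture (400x640x3 uint8, red, green, blue); there is no depth.
- bot.camera_params(name): a dict with "vfov" (degrees; the focal length in pixels is half the picture's height over the tangent of half this angle, whatever the lens; pixels are square), "cx", "cy" (the principal point, pixels), "k1" (the pictures are not rectified: a ray, as slopes to the right and down, at radius r is drawn at 1 + k1 r^2 times it, then the intrinsics apply), "rvec" (rotation vector, rad) and "tvec" (3), from world to camera coordinates, as OpenCV has them. Camera axes: x right, y down, z forward; pixel columns grow to the right and rows downward; lengths in m; the calibration is good to about 2 mm. A picture is of the moment at which its call begins: read the wrist's pose just before it. camera_params takes no time and is no camera call; for the wrist camera it gives the pose at the moment of the call.
- bot.finish_job(): hands the job in; it is judged then, once.
The state is a dict: "t": time; "qpos": joint angles; "dq": joint speeds; "tau": joint torques, N m; "ee_pos": TCP position; "tool_rot": TCP orientation; "ft_force": force on the tool from outside, world axes, zero at the start; "wrist_torque": the same for the moment, N m; "width": finger opening in m; "finger_force": force on a finger pad.
Only numpy, scipy, OpenCV 4.12 (cv2) and the standard library are available. Lean on these libraries where they do the work, as an engineer would, in place of code of your own. Each camera call takes 0.05 s, during which the arm holds its last target. There are 200 camera calls.

## Working session

There is one attempt and no reset: what is moved stays moved. The work goes in short steps, Python scripts to look and compute and a tool call to move; the robot and the scene stay as the last step left them, time stands still between calls to the robot, and variables do not carry over. Pictures are saved under pics/ and viewed, at most 10 in all, crops included, and the job is handed in when it is done.

Besides the shell and the picture viewer there is one more tool, called after "Call:" as name(argument=value, ...), one argument or row to a line, values as JSON. play_rows: Moves the arm, as the interface text tells. Its arguments: {"type":"object","properties":{"series":{"type":"array"},"grip":{"type":"number"},"squeeze":{"type":"number"}},"required":["series"]}

```bash
mkdir -p pics
python3 - <<'E'
from station import bot
import cv2,numpy as np
o=bot.get_obs();print(o)
for n in("scene","top"):
    p=bot.camera_params(n);print(n,p)
    cv2.imwrite(f"pics/{n}0.png",bot.camera(n)[...,::-1])
E
```

```text
{'t': 0.0, 'qpos': array([-1.33900391e+00,  2.76616382e-01,  1.50614261e+00,  1.66234280e-05,
        1.36072862e+00, -1.21000974e-01]), 'dq': array([ 1.20556107e-03,  1.78197600e-03,  1.56027440e-03, -3.60629976e-05,
       -8.07477970e-05, -2.36240988e-04]), 'tau': array([-1.11510613e-03, -4.16771650e+01, -2.45802498e+01, -1.31832603e-04,
        1.11771884e-02, -4.86384948e-06]), 'ee_pos': array([ 0.19854471, -0.53903662,  0.22002378]), 'tool_rot': array([ 9.84482266e-01,  1.75481539e-01, -4.43446176e-05, -9.46476630e-04]), 'ft_force': array([-0.11539486, -0.15522176, -0.41475671]), 'wrist_torque': array([-0.00041709, -0.03914772,  0.01119706]), 'finger_force': 0.0, 'width': 0.08535082030525704}
scene {'vfov': 51.97516858506277, 'cx': 314.28676091682695, 'cy': 205.63018094627765, 'k1': -0.036015450362558515, 'rvec': array([ 1.03275668, -2.25414515,  1.15524788]), 'tvec': array([0.36977052, 0.28946772, 1.08629511])}
top {'vfov': 45.71874180811899, 'cx': 321.2000127986755, 'cy': 209.26475858136558, 'k1': 0.011251818245444932, 'rvec': array([ 1.90536299, -2.31656628,  0.23998432]), 'tvec': array([0.11700562, 0.54992248, 1.61283089])}
```

View pics/scene0.png

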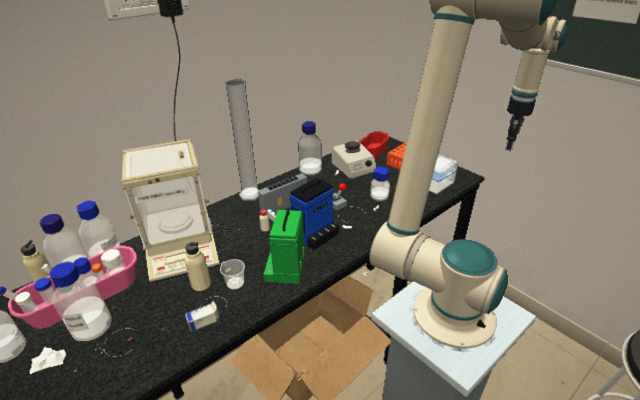

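View pics/top0.png

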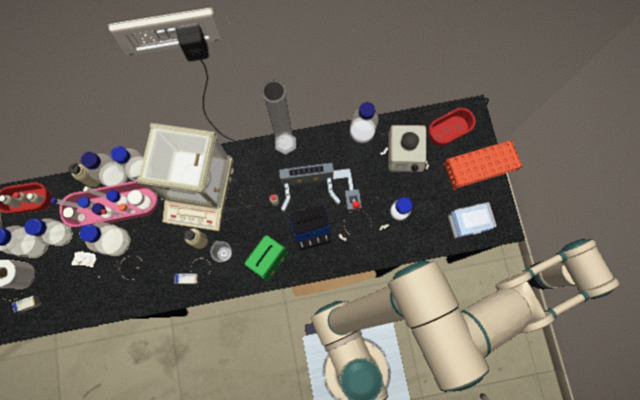

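The blue pack is at scene (312,210) and top (310,225), with its foot towards the robot. The green look-alike at scene (287,245) and top (265,257) isn't meant. The dock housing is at top (306,173) and the red ball at top (356,204). I'll confirm this in an enlarged crop.

Run:
```python
import cv2
a=cv2.imread("pics/top0.png")[150:270,240:400]
cv2.imwrite("pics/topc.png",cv2.resize(a,(800,600),interpolation=cv2.INTER_CUBIC))
a=cv2.imread("pics/scene0.png")[160:270,240:400]
cv2.imwrite("pics/scenec.png",cv2.resize(a,(800,550),interpolation=cv2.INTER_CUBIC))
```

```text
(no output)
```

View pics/topc.png

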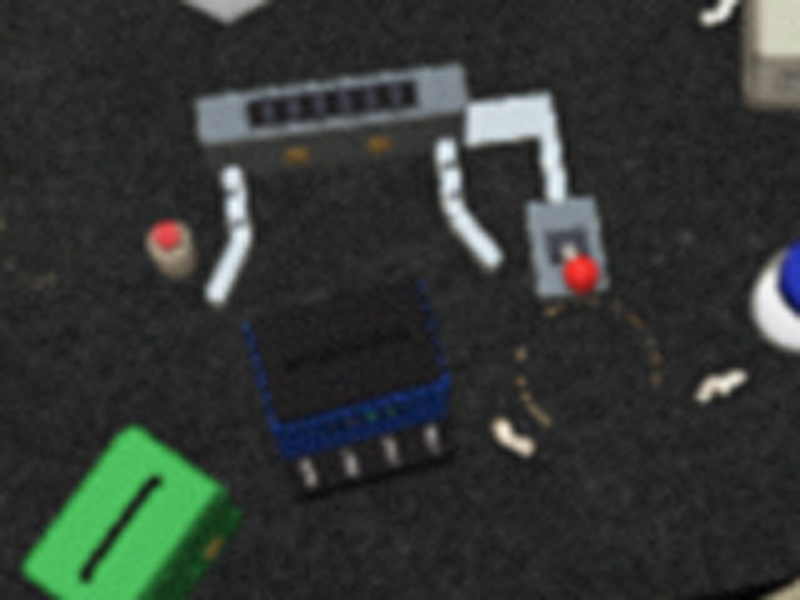

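View pics/scenec.png

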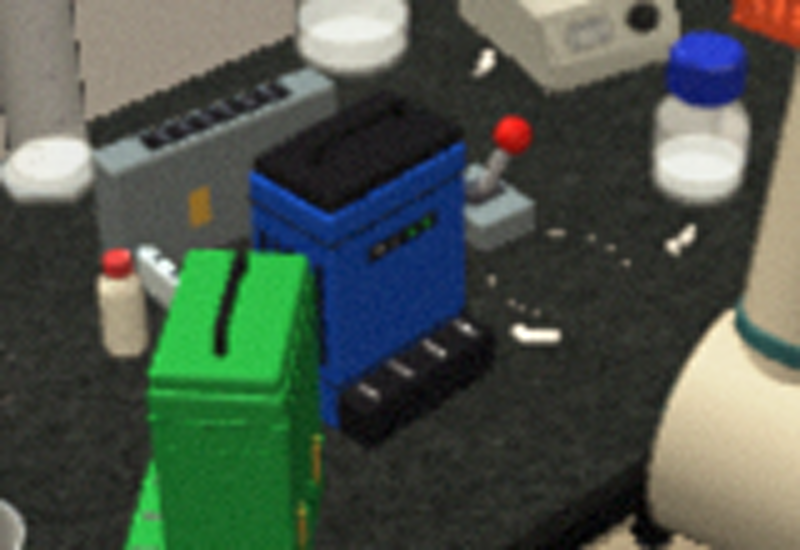

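The crops confirm it: blue pack with the black foot facing the robot, dock just behind it, and the red lever to the right. Next I'll fit the planar poses to these corners.

```bash
cat > h.py <<'E'
from station import bot
import cv2,numpy as np
from scipy.optimize import least_squares
from scipy.spatial.transform import Rotation as R
def proj(n,P):
    c=bot.camera_params(n) if isinstance(n,str) else n
    f=200/np.tan(np.radians(c['vfov'])/2)
    K=np.array([[f,0,c['cx']],[0,f,c['cy']],[0,0,1]])
    return cv2.projectPoints(np.array(P,float).reshape(-1,1,3),c['rvec'],c['tvec'],K,np.array([c['k1'],0,0,0]))[0][:,0]
def place(q,P):
    P=np.array(P,float);c,s=np.cos(q[2]),np.sin(q[2])
    return np.c_[q[0]+c*P[:,0]-s*P[:,1],q[1]+s*P[:,0]+c*P[:,1],P[:,2]]
def fit(obs,q0):
    # obs: list of (cam, model pts, pixels)
    f=lambda q:np.concatenate([(proj(c,place(q,P))-np.array(U)).ravel() for c,P,U in obs])
    r=least_squares(f,q0,loss='soft_l1');return r.x,f(r.x).reshape(-1,2)
T=lambda u:np.array(u)/5+[240,150]
S=lambda u:np.array(u)/5+[240,160]
E
python3 - <<'E'
from h import *
np.set_printoptions(precision=3,suppress=True)
t=bot.camera_params('top');s=bot.camera_params('scene')
D=[(.038,.095,.1),(.038,-.095,.1),(-.057,.0925,.03),(-.057,-.0925,.03),(-.015,-.13,.025),(-.015,-.18,.025),(-.085,-.18,.025),(-.085,-.13,.025)]
d=[(207,143),(468,101),(217,298),(492,262),(527,205),(593,197),(608,290),(540,298)]
for th in(-.3,.3):
  q,r=fit([(t,D,T(d))],[.5,0,th]);print('dock',q,r.tolist())
P=[(.038,.06,.18),(.038,-.06,.18),(-.038,-.06,.18),(-.038,.06,.18),(-.066,.06,0),(-.066,-.06,0)]
p=[(245,322),(420,282),(447,380),(278,422),(305,500),(450,460)]
ps=[(253,165),(385,93),(463,140),(332,212),(372,447),(495,362)]
qp,r=fit([(t,P,T(p)),(s,P,S(ps))],[.4,0,0]);print('pack',qp,r.round(1).tolist())
qt,r=fit([(t,P,T(p))],[.4,0,0]);print('pack top',qt)
qt,r=fit([(s,P,S(ps))],[.4,0,0]);print('pack scene',qt)
dc,ds=np.cos(q[2]),np.sin(q[2]);v=qp[:2]-q[:2];print('in dock',dc*v[0]+ds*v[1],-ds*v[0]+dc*v[1],qp[2]-q[2])
g=lambda a:np.r_[proj(t,[[a[0],a[1],.092]])[0]-T((582,273)),proj(s,[[a[0],a[1],.092]])[0]-S((513,134))]
print('ball',least_squares(g,[.4,-.1]).x, 'expect',place(q,[(-.088,-.155,.092)]))
def gz(u,z):return least_squares(lambda a:proj(t,[[a[0],a[1],z]])[0]-u,[.4,0]).x
print('bottle',gz((404,205),.117),'green',gz((265,255),.18),'vial',gz(T((167,235)),.07))
print('cart/bench edge',gz((330,285),0))
E
```

```text
dock [ 0.643  0.037 -0.069] [[-1.2829028315332494, -0.022690224584579255], [0.7204430858670889, 1.82504958891235], [1.9216524701556637, -0.42193115480711185], [-1.8379087349013616, 0.4994479745356841], [-0.1259905012908007, -0.291832776556447], [0.3559195535068511, -0.3611690873375153], [0.09404404244696707, -0.20790533199624406], [-0.1009057475051236, -0.11195310030373662]]
dock [ 0.643  0.037 -0.069] [[-1.282902849216896, -0.02269015565104837], [0.7204430605328866, 1.8250495885766327], [1.9216524879444705, -0.42193109213147295], [-1.837908724663862, 0.49944797083961134], [-0.12599050821290803, -0.29183279154668185], [0.35591954393174774, -0.36116911988227685], [0.0940440582849078, -0.20790536822860872], [-0.10090572893466287, -0.11195311869045099]]
pack [0.51  0.059 0.084] [[-0.8, -0.5], [-0.3, -2.4], [0.8, 0.1], [-1.2, 1.8], [-1.7, 1.2], [1.5, 0.1], [-1.2, -1.7], [-0.2, -2.1], [1.5, -2.9], [0.2, -1.5], [0.0, 1.5], [0.8, 1.3]]
pack top [0.51  0.057 0.074]
pack scene [0.506 0.063 0.098]
in dock -0.1349751519690389 0.011988462814176277 0.15334272643808408
ball [ 0.549 -0.112] expect [[ 0.545 -0.111  0.092]]
bottle [ 0.51  -0.268] green [0.425 0.218] vial [0.635 0.165]
cart/bench edge [0.3   0.029]
```

```bash
cat >> h.py <<'E'
DOCK=np.array([.643,.037,-.069])
def to(x,y,z,yaw,dock=False):
    "print shift/turn in units to reach world (or dock-frame) TCP pose with tool x at world yaw"
    o=bot.get_obs();Rm=R.from_quat(o['tool_rot']).as_matrix()
    p=place(DOCK,[(x,y,z)])[0] if dock else np.array([x,y,z])
    d=Rm.T@(p-o['ee_pos'])/.25
    a=np.arctan2(Rm[1,0],Rm[0,0]);turn=-((yaw-a+np.pi)%(2*np.pi)-np.pi)/(np.pi/2)
    print('now',o['ee_pos'].round(4),'yaw',round(a,3),'f',o['ft_force'].round(1),'t',round(o['t'],2),'target',p.round(3),'-> units',d.round(3),'turn',round(turn,3))
E
python3 - <<'E'
from h import *
t=bot.camera_params('top')
gz=lambda u,z:least_squares(lambda a:proj(t,[[a[0],a[1],z]])[0]-u,[.4,0]).x
print([gz(T(u),.18).round(3) for u in[(135,425),(230,500),(22,570)]])
to(.25,-.3,.22,1.502-.4);to(.355,.079,.22,1.502)
E
```

```text
[array([0.487, 0.201]), array([0.428, 0.15 ]), array([0.409, 0.287])]
now [ 0.1986 -0.5391  0.2201] yaw 0.353 f [ 0.2  0.5 -0.3] t 0.1 target [ 0.25 -0.3   0.22] -> units [ 0.524 -0.826  0.002] turn -0.477
now [ 0.1986 -0.5391  0.2201] yaw 0.353 f [ 0.2  0.5 -0.3] t 0.1 target [0.355 0.079 0.22 ] -> units [ 1.441 -2.104  0.004] turn -0.732
```

Call:
play_rows(
  series=[
    [0.066,-0.1,0,-0.06],
    [0.13,-0.21,0,-0.12],
    [0.2,-0.31,0,-0.18],
    [0.26,-0.41,0,-0.24],
    [0.33,-0.52,0,-0.3],
    [0.39,-0.62,0,-0.36],
    [0.46,-0.72,0,-0.42],
    [0.52,-0.82,0,-0.48],
  ],
  grip=1,
)

```text
t: 0.77
ee_pos: [0.2499, -0.3005, 0.2205]
tool_rot: [0.85, 0.527, 0.0, -0.0]
ft_force: [0.5, -0.2, -0.3]
width: 0.0855
finger_force: 0.0
```

```bash
python3 -c "
from h import *
to(.355,.079,.22,1.502);to(.3,-.11,.22,1.502)"
```

```text
now [ 0.2499 -0.3005  0.2205] yaw 1.111 f [ 0.5 -0.2 -0.3] t 0.77 target [0.355 0.079 0.22 ] -> units [ 1.547 -0.297  0.003] turn -0.249
now [ 0.2499 -0.3005  0.2205] yaw 1.111 f [ 0.5 -0.2 -0.3] t 0.77 target [ 0.3  -0.11  0.22] -> units [ 0.772 -0.158  0.003] turn -0.249
```

Call:
play_rows(
  series=[
    [0.1,-0.02,0,-0.03],
    [0.2,-0.04,0,-0.06],
    [0.3,-0.06,0,-0.09],
    [0.4,-0.08,0,-0.12],
    [0.5,-0.1,0,-0.16],
    [0.6,-0.12,0,-0.2],
    [0.7,-0.14,0,-0.22],
    [0.77,-0.16,0,-0.25],
  ],
)

```text
t: 1.43
ee_pos: [0.3001, -0.1102, 0.2207]
tool_rot: [0.731, 0.682, 0.0, -0.0]
ft_force: [-0.7, -0.4, 0.6]
width: 0.0858
finger_force: 0.0
```

```bash
python3 -c "
from h import *
to(.355,.079,.1,1.502)"
```

```text
now [ 0.3001 -0.1102  0.2207] yaw 1.502 f [-0.7 -0.4  0.6] t 1.43 target [0.355 0.079 0.1  ] -> units [0.77  0.167 0.483] turn 0.0
```

Call:
play_rows(
  series=[
    [0.12,0.0,0,0],
    [0.24,0.03,0.02,0],
    [0.36,0.07,0.08,0],
    [0.48,0.1,0.16,0],
    [0.59,0.12,0.26,0],
    [0.68,0.14,0.34,0],
    [0.75,0.155,0.42,0],
    [0.77,0.165,0.48,0],
  ],
)

```text
t: 2.1
ee_pos: [0.3544, 0.079, 0.0993]
tool_rot: [0.731, 0.682, -0.0, -0.001]
ft_force: [0.0, -0.6, 0.1]
width: 0.0854
finger_force: 0.0
```

```bash
python3 -c "
from h import *
to(-.290,.022,.013,1.502,True)
print(bot.camera_params('wrist'))
cv2.imwrite('pics/w1.png',np.hstack([cv2.resize(bot.camera('wrist')[...,::-1],(400,250)),cv2.resize(bot.camera('scene')[140:265,230:430,::-1],(400,250))]))"
```

```text
now [0.3544 0.079  0.0993] yaw 1.502 f [ 0.  -0.6  0.1] t 2.1 target [0.355 0.079 0.013] -> units [-0.     0.004  0.345] turn 0.0
{'vfov': 61.057927162318386, 'cx': 323.22217759999694, 'cy': 197.8737521013552, 'k1': -0.0007058262978827091, 'rvec': array([-2.82460294,  0.09634459,  0.01827336]), 'tvec': array([-0.34941068,  0.09530193,  0.29826687])}
```

View pics/w1.png

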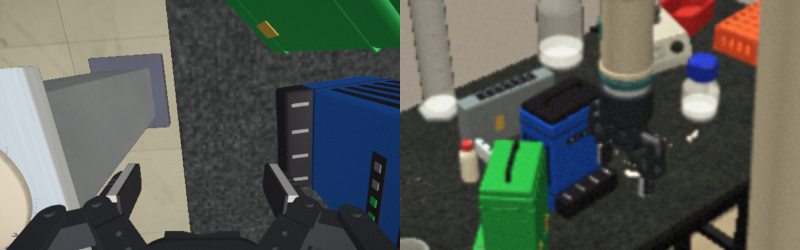

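Wrist view (left half): the foot's rear face is just ahead of the front finger, about 10 mm clear. The rear finger is over the bench's front edge, in the open. Descending.

Call:
play_rows(
  series=[
    [0,0,0.08,0],
    [0,0,0.16,0],
    [0,0,0.22,0],
    [0,0,0.27,0],
    [0,0,0.31,0],
    [0,0,0.33,0],
    [0,0,0.345,0],
    [0,0,0.345,0],
  ],
)

```text
t: 2.87
ee_pos: [0.3552, 0.0764, 0.0147]
tool_rot: [0.732, 0.681, -0.0, 0.0]
ft_force: [-0.1, -1.2, -0.5]
width: 0.0854
finger_force: 0.0
```

```bash
python3 -c "
from h import *
to(-.290,.022,.013,1.502,True)
a=bot.camera('wrist')[...,::-1];cv2.imwrite('pics/w2.png',a)"
```

```text
now [0.3552 0.0764 0.0147] yaw 1.499 f [-0.1 -1.2 -0.5] t 2.87 target [0.355 0.079 0.013] -> units [ 0.01  -0.001  0.007] turn -0.002
```

View pics/w2.png

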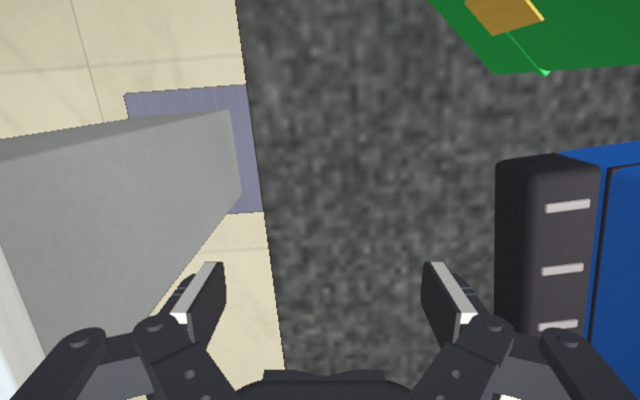

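Call:
play_rows(
  series=[
    [0.01,0.03,0,0],
    [0.01,0.06,0,0],
    [0.01,0.085,0,0],
    [0.01,0.11,0,0],
    [0.01,0.13,0,0],
    [0.01,0.15,0,0],
    [0.01,0.17,0,0],
    [0.01,0.18,0,0],
  ],
)

```text
t: 3.58
ee_pos: [0.3988, 0.076, 0.0143]
tool_rot: [0.732, 0.681, -0.001, -0.001]
ft_force: [-6.3, 0.9, 1.9]
width: 0.0852
finger_force: 0.0
```

```bash
python3 -c "
from h import *
to(-.290,.022,.013,1.502,True)
a=bot.camera('wrist')[...,::-1];cv2.imwrite('pics/w3.png',np.vstack([cv2.resize(a,(560,350)),cv2.resize(bot.camera('scene')[160:250,240:400,::-1],(444,250))[:,:].copy() if 0 else cv2.resize(bot.camera('top')[150:270,230:430,::-1],(560,250))]))"
```

```text
now [0.3988 0.076  0.0143] yaw 1.5 f [-6.3  0.9  1.9] t 3.58 target [0.355 0.079 0.013] -> units [-0.001 -0.175  0.006] turn -0.002
```

View pics/w3.png

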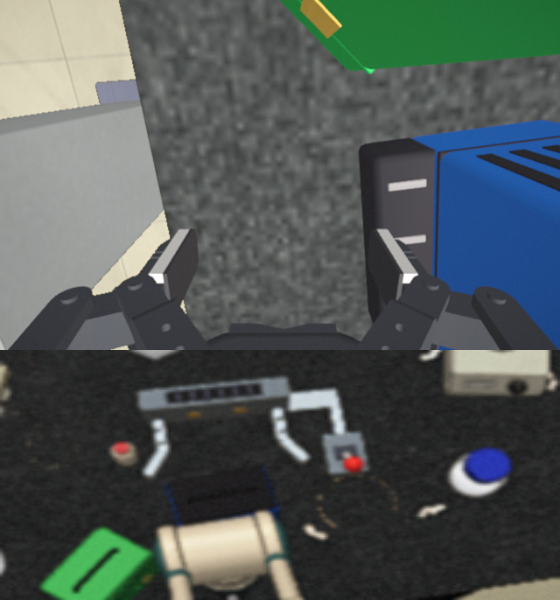

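```bash
cat >> h.py <<'E'
def gz(n,u,z):
    c=bot.camera_params(n);return least_squares(lambda a:proj(c,[[a[0],a[1],z]])[0]-np.array(u),[.45,0.05]).x
E
python3 -c "
from h import *
for u,z in[((362,150),.034),((370,310),.034),((437,150),.034),((439,250),.034)]:
  w=gz('wrist',np.array(u)*640/560,z);print(u,w.round(4))
c=cv2.cvtColor(bot.camera('wrist'),cv2.COLOR_RGB2HSV);m=cv2.inRange(c,(105,100,40),(125,255,255))
# left border of blue per row
for r in range(165,300,15):
  x=np.flatnonzero(m[r]);print(r,x[:3],gz('wrist',(x[0],r),.034).round(4) if len(x) else '')
"
```

```text
(362, 150) [0.4401 0.1208]
(370, 310) [0.4456 0.0284]
(437, 150) [0.4747 0.1183]
(439, 250) [0.4805 0.0646]
165 [485 486 487] [0.4687 0.1214]
180 [497 498 499] [0.474  0.1148]
195 [497 498 499] [0.4746 0.1083]
210 [496 497 498] [0.4748 0.1017]
225 [496 497 498] [0.4754 0.0948]
240 [496 497 498] [0.476  0.0877]
255 [495 496 497] [0.4762 0.0805]
270 [495 496 497] [0.4768 0.073 ]
285 [495 496 497] [0.4775 0.0652]
```

```bash
python3 -c "
from h import *
for u,z in[((362,150),.0),((370,310),.0),((387,148),.034)]:
  w=gz('wrist',np.array(u)*640/560,z);print(u,w.round(4))
"
```

```text
(362, 150) [0.4487 0.1119]
(370, 310) [ 0.4556 -0.004 ]
(387, 148) [0.4516 0.1209]
```

Call:
play_rows(
  series=[
    [0,0.02,0,0],
    [0,0.04,0,0],
    [0,0.06,0,0],
    [0,0.08,0,0],
    [0,0.1,0,0],
    [0,0.115,0,0],
    [0,0.125,0,0],
    [0,0.125,0,0],
  ],
)

```text
t: 4.4
ee_pos: [0.43, 0.074, 0.0142]
tool_rot: [0.732, 0.681, -0.001, -0.001]
ft_force: [-4.4, 0.8, -1.4]
width: 0.0855
finger_force: 0.3
```

```bash
cat >> h.py <<'E'
def look():
    c=cv2.cvtColor(bot.camera('wrist'),cv2.COLOR_RGB2HSV);m=cv2.inRange(c,(105,100,40),(125,255,255))
    W=[]
    for r in range(100,320,6):
        x=np.flatnonzero(m[r])
        if len(x):W.append(gz('wrist',(x[0],r),.034))
    W=np.array(W)
    print('top-left blue',W[:3].round(4).tolist())
    k=np.abs(W[:,0]-np.median(W[:,0]))<.006
    b,a=np.polyfit(W[k,1],W[k,0],1);yaw=-np.arctan(b)
    yl=W[k,1].max();print('yaw',yaw,'rel dock',yaw+.069,'left edge y',yl,'n',k.sum())
    pc=np.array([a+b*(yl-.06),yl-.06])+.038*np.array([np.cos(yaw),np.sin(yaw)])
    v=pc-DOCK[:2];c_,s_=np.cos(DOCK[2]),np.sin(DOCK[2])
    print('pack',pc.round(4),'in dock',(c_*v[0]+s_*v[1]).round(4),(-s_*v[0]+c_*v[1]).round(4))
E
python3 -c "
from h import *
look();to(-.123,.0,.013,1.502,True)"
```

```text
top-left blue [[0.5352, 0.1261], [0.5072, 0.1258], [0.4955, 0.1242]]
yaw 0.023848479752050435 rel dock 0.09284847975205043 left edge y 0.12575114309864838 n 28
pack [0.5456 0.0667] in dock -0.0993 0.0229
now [0.4301 0.074  0.0143] yaw 1.5 f [-4.2  0.7  0.5] t 4.45 target [0.52  0.045 0.013] -> units [-0.088  0.368  0.004] turn -0.002
```

Call:
play_rows(
  series=[
    [0.0,-0.04,0,0],
    [0.04,-0.04,0,0],
    [0.07,-0.03,0,0],
    [0.07,-0.005,0,0],
    [0.07,0.02,0,0],
    [0.07,0.045,0,0],
    [0.07,0.065,0,0],
    [0.07,0.08,0,0],
  ],
)

```text
t: 5.12
ee_pos: [0.4516, 0.0901, 0.0143]
tool_rot: [0.732, 0.681, -0.001, -0.001]
ft_force: [-6.5, 0.6, 3.4]
width: 0.0854
finger_force: 1.3
```

```bash
python3 -c "
from h import *
look();to(-.123,.0,.013,1.502,True)
cv2.imwrite('pics/w4.png',bot.camera('wrist')[...,::-1])"
```

```text
top-left blue [[0.5211, 0.1275], [0.5258, 0.1245], [0.5302, 0.1216]]
yaw -0.012798552379295633 rel dock 0.05620144762070437 left edge y 0.12453623745582218 n 22
pack [0.5679 0.064 ] in dock -0.0768 0.0218
now [0.4527 0.09   0.0144] yaw 1.499 f [-5.5  1.6  1.8] t 5.17 target [0.52  0.045 0.013] -> units [-0.158  0.282  0.005] turn -0.002
```

View pics/w4.png

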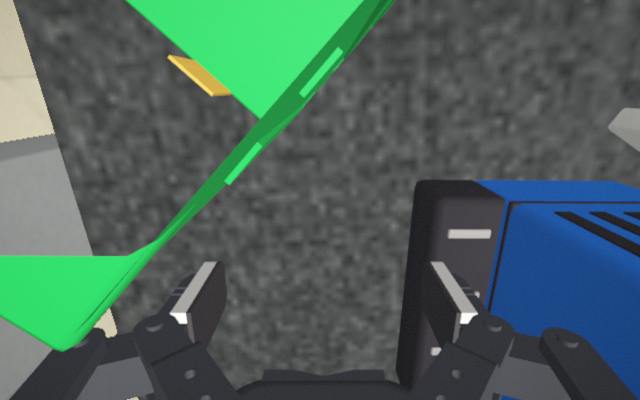

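```bash
python3 -c "
from h import *
for u,z in[((417,187),.0),((398,370),.0),((438,182),.034),((488,183),.034),((508,205),.034),((491,290),.034),((612,125),.03)]:
  w=gz('wrist',u,z);print(u,w.round(4))
t=place(DOCK,[(-.057,.0925,.03)]);print(t,proj('wrist',t))
"
```

```text
(417, 187) [0.5046 0.1174]
(398, 370) [ 0.4945 -0.0015]
(438, 182) [0.5041 0.1295]
(488, 183) [0.5246 0.1276]
(508, 205) [0.5337 0.1174]
(491, 290) [0.53   0.0764]
(612, 125) [0.5741 0.1472]
[[0.59251307 0.13320977 0.03      ]] [[650.81332416 156.13821223]]
```

Pack is now roughly square to the dock (about −0.02 rad) and 80 mm short. The left flare shows at (612,125). I'll move the finger to the pack's centreline and push on.

Call:
play_rows(
  series=[
    [0.0,-0.04,0,0],
    [-0.05,-0.04,0,0],
    [-0.09,-0.03,0,0],
    [-0.09,0,0,0],
    [-0.09,0.03,0,0],
    [-0.09,0.06,0,0],
    [-0.09,0.09,0,0],
    [-0.09,0.11,0,0],
  ],
)

```text
t: 5.88
ee_pos: [0.4773, 0.0654, 0.0144]
tool_rot: [0.732, 0.681, -0.001, -0.001]
ft_force: [-6.0, 0.0, 2.1]
width: 0.0854
finger_force: 1.1
```

```bash
python3 -c "
from h import *
to(-.123,.0,.013,1.502,True)
a=cv2.resize(bot.camera('wrist')[...,::-1],(480,300));b=cv2.resize(bot.camera('top')[150:240,250:394,::-1],(480,300),interpolation=cv2.INTER_CUBIC)
cv2.imwrite('pics/w5.png',np.vstack([a,b]))"
```

```text
now [0.4773 0.0654 0.0144] yaw 1.499 f [-6.   0.   2.1] t 5.88 target [0.52  0.045 0.013] -> units [-0.067  0.177  0.005] turn -0.002
```

View pics/w5.png

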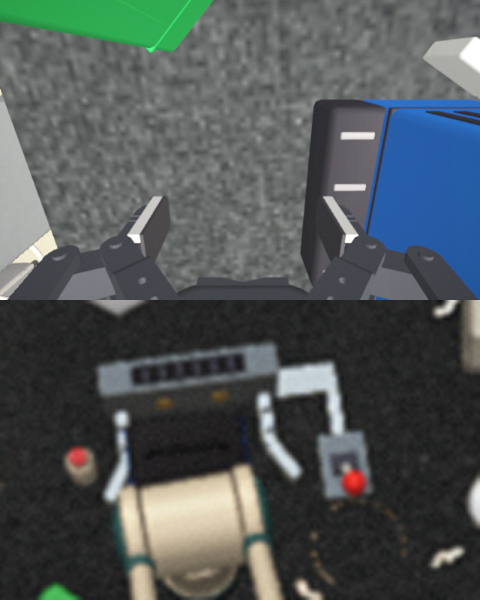

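The wrist view shows the foot square to the finger, and the pack's left side is near the left rail at (455,60). Top view: pack between the rails, about 45 mm to go.

Call:
play_rows(
  series=[
    [0,0.02,0,0],
    [0,0.04,0,0],
    [0,0.06,0,0],
    [0,0.08,0,0],
    [0,0.1,0,0],
    [0,0.115,0,0],
    [0,0.13,0,0],
    [0,0.14,0,0],
  ],
)

```text
t: 6.65
ee_pos: [0.5107, 0.0627, 0.0144]
tool_rot: [0.732, 0.681, -0.002, -0.002]
ft_force: [-8.5, -0.8, 4.8]
width: 0.0855
finger_force: 2.1
```

```bash
python3 -c "
from h import *
to(-.123,.0,.013,1.502,True)"
```

```text
now [0.5107 0.0627 0.0144] yaw 1.499 f [-8.5 -0.8  4.8] t 6.65 target [0.52  0.045 0.013] -> units [-0.066  0.043  0.005] turn -0.002
```

Small steps now, watching for the stop.

Call:
play_rows(
  series=[
    [0,0.006,0,0],
    [0,0.012,0,0],
    [0,0.018,0,0],
    [0,0.024,0,0],
    [0,0.028,0,0],
    [0,0.032,0,0],
    [0,0.036,0,0],
    [0,0.036,0,0],
  ],
)

```text
t: 7.32
ee_pos: [0.5193, 0.062, 0.0144]
tool_rot: [0.732, 0.681, -0.002, -0.002]
ft_force: [-8.8, -1.0, 4.0]
width: 0.0854
finger_force: 2.2
```

Call:
play_rows(
  series=[
    [0,0.004,0,0],
    [0,0.008,0,0],
    [0,0.012,0,0],
    [0,0.016,0,0],
    [0,0.016,0,0],
    [0,0.016,0,0],
    [0,0.016,0,0],
    [0,0.016,0,0],
  ],
)

```text
t: 7.98
ee_pos: [0.5233, 0.0617, 0.0144]
tool_rot: [0.732, 0.681, -0.002, -0.002]
ft_force: [-7.7, -1.4, 4.8]
width: 0.0855
finger_force: 2.2
```

Call:
play_rows(
  series=[
    [0,0.004,0,0],
    [0,0.008,0,0],
    [0,0.012,0,0],
    [0,0.016,0,0],
    [0,0.02,0,0],
    [0,0.02,0,0],
    [0,0.02,0,0],
    [0,0.02,0,0],
  ],
)

```text
t: 8.65
ee_pos: [0.5282, 0.0613, 0.0144]
tool_rot: [0.732, 0.681, -0.002, -0.002]
ft_force: [-8.7, -1.6, 4.6]
width: 0.0855
finger_force: 2.3
```

```bash
python3 -c "
from h import *
to(-.123,.0,.013,1.502,True)
a=cv2.resize(bot.camera('wrist')[...,::-1],(480,300));b=cv2.resize(bot.camera('top')[150:240,250:394,::-1],(480,300),interpolation=cv2.INTER_CUBIC)
cv2.imwrite('pics/w6.png',np.vstack([a,b]))"
```

```text
now [0.5282 0.0613 0.0144] yaw 1.499 f [-8.7 -1.6  4.6] t 8.65 target [0.52  0.045 0.013] -> units [-0.065 -0.027  0.006] turn -0.002
```

View pics/w6.png

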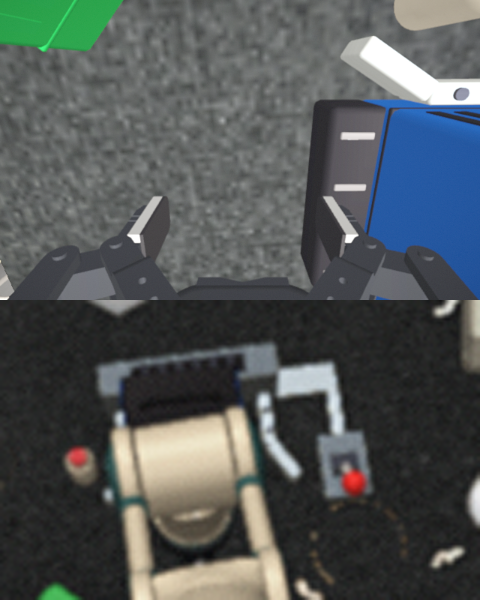

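```bash
python3 -c "
from h import *
for n,u,z in[('bend inner',(435,103),.03),('bend outer',(437,80),.03),('flare tip in',(346,60),.03),('flare tip out',(370,38),.03),('case front-left',(365,101),.034),('case2',(387,110),.034),('rear bot',(315,105),0),('rear bot2',(302,250),0),('lower case line',(372,195),.034)]:
  w=gz('wrist',np.array(u)*4/3,z);v=w-DOCK[:2];c,s=np.cos(-.069),np.sin(-.069);print(n,w.round(4),'dock',(c*v[0]+s*v[1]).round(4),(-s*v[0]+c*v[1]).round(4))
"
```

```text
bend inner [0.6375 0.1145] dock -0.0109 0.0769
bend outer [0.6366 0.1265] dock -0.0126 0.0889
flare tip in [0.5886 0.1399] dock -0.0614 0.0989
flare tip out [0.6    0.1495] dock -0.0507 0.1092
case front-left [0.5981 0.1189] dock -0.0505 0.0786
case2 [0.61   0.1133] dock -0.0382 0.0738
rear bot [0.5812 0.1129] dock -0.0669 0.0714
rear bot2 [ 0.5728 -0.0025] dock -0.0673 -0.0442
lower case line [0.6065 0.0632] dock -0.0383 0.0236
```

Call:
play_rows(
  series=[
    [0,0.004,0,0],
    [0,0.008,0,0],
    [0,0.012,0,0],
    [0,0.016,0,0],
    [0,0.016,0,0],
    [0,0.016,0,0],
    [0,0.016,0,0],
    [0,0.016,0,0],
  ],
)

```text
t: 9.42
ee_pos: [0.5321, 0.061, 0.0144]
tool_rot: [0.732, 0.681, -0.002, -0.002]
ft_force: [-8.9, -1.8, 5.2]
width: 0.0856
finger_force: 2.3
```

Call:
play_rows(
  series=[
    [0,0.004,0,0],
    [0,0.008,0,0],
    [0,0.012,0,0],
    [0,0.012,0,0],
    [0,0.012,0,0],
    [0,0.012,0,0],
    [0,0.012,0,0],
    [0,0.012,0,0],
  ],
)

```text
t: 10.08
ee_pos: [0.5326, 0.0607, 0.0135]
tool_rot: [0.732, 0.681, -0.004, -0.003]
ft_force: [-11.1, -2.3, 1.9]
width: 0.0858
finger_force: 0.0
```

Call:
play_rows(
  series=[
    [0,0.004,0,0],
    [0,0.008,0,0],
    [0,0.012,0,0],
    [0,0.012,0,0],
    [0,0.012,0,0],
    [0,0.012,0,0],
    [0,0.012,0,0],
    [0,0.012,0,0],
  ],
)

```text
t: 10.75
ee_pos: [0.5327, 0.0603, 0.0128]
tool_rot: [0.732, 0.681, -0.006, -0.005]
ft_force: [-14.7, -3.5, 2.8]
width: 0.0854
finger_force: 0.0
```

The TCP has stopped while the force builds, so the pack is at the stop. Backing off and lifting.

Call:
play_rows(
  series=[
    [0,-0.03,0,0],
    [0,-0.08,0,0],
    [0,-0.13,0,0],
    [-0.02,-0.18,-0.05,0],
    [-0.06,-0.22,-0.15,0],
    [-0.12,-0.26,-0.28,0],
    [-0.2,-0.3,-0.42,0],
    [-0.3,-0.34,-0.56,0],
  ],
)

```text
t: 11.42
ee_pos: [0.4527, -0.0067, 0.1547]
tool_rot: [0.731, 0.682, 0.001, 0.001]
ft_force: [0.6, -1.3, -0.8]
width: 0.0852
finger_force: 0.0
```

```bash
python3 -c "
from h import *
to(.50,-.11,.2,1.502)
a=cv2.resize(bot.camera('wrist')[...,::-1],(480,300));b=cv2.resize(bot.camera('top')[150:240,250:394,::-1],(480,300),interpolation=cv2.INTER_CUBIC)
cv2.imwrite('pics/w7.png',np.vstack([a,b]))"
```

```text
now [ 0.4527 -0.0067  0.1547] yaw 1.501 f [ 0.6 -1.3 -0.8] t 11.42 target [ 0.5  -0.11  0.2 ] -> units [-0.399  0.218 -0.18 ] turn -0.001
```

View pics/w7.png

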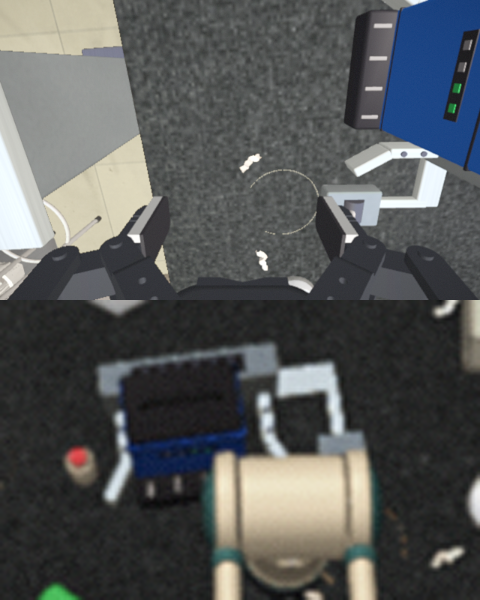

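The wrist view shows the pack seated between the rails, with the switch base at (350,205). I've now viewed 11 pictures, one over the limit of 10, so from here I'll work from numbers only.

```bash
python3 -c "
from h import *
for n,u,z in[('case a',(396,15),.034),('case b',(385,125),.034),('rear bot a',(356,15),0),('rear bot b',(346,122),0),('rail',(440,150),.03)]:
  w=gz('wrist',np.array(u)*4/3,z);v=w-DOCK[:2];c,s=np.cos(-.069),np.sin(-.069);print(n,w.round(4),'dock',(c*v[0]+s*v[1]).round(4),(-s*v[0]+c*v[1]).round(4))
im=cv2.cvtColor(bot.camera('top'),cv2.COLOR_RGB2HSV)
m=cv2.inRange(im,(0,150,120),(6,255,255))|cv2.inRange(im,(174,150,120),(180,255,255))
n,l,st,ce=cv2.connectedComponentsWithStats(m)
print([(s[4],c.round(1).tolist()) for s,c in zip(st[1:],ce[1:]) if s[4]>5 and 250<c[0]<400])
to(-.146,-.157,.155,1.502,True);to(-.146,-.157,.094,1.502,True)
"
```

```text
case a [0.62   0.1058] dock -0.0277 0.0671
case b [ 0.6205 -0.0058] dock -0.0195 -0.0442
rear bot a [0.5949 0.1132] dock -0.0533 0.0727
rear bot b [ 0.5903 -0.0075] dock -0.0495 -0.048
rail [ 0.6915 -0.0426] dock 0.0538 -0.076
[(np.int32(14), [272.9, 196.1])]
now [ 0.4549 -0.008   0.156 ] yaw 1.497 f [-0.1  0.2 -1. ] t 11.57 target [ 0.487 -0.11   0.155] -> units [-0.396  0.156  0.006] turn -0.003
now [ 0.4549 -0.008   0.156 ] yaw 1.497 f [-0.1  0.2 -1. ] t 11.57 target [ 0.487 -0.11   0.094] -> units [-0.396  0.154  0.25 ] turn -0.003
```

Call:
play_rows(
  series=[
    [-0.08,0.0,0,0],
    [-0.16,0.0,0,0],
    [-0.24,0.02,0,0],
    [-0.32,0.04,0,0],
    [-0.38,0.06,0.05,0],
    [-0.4,0.08,0.15,0],
    [-0.4,0.1,0.22,0],
    [-0.4,0.1,0.25,0],
  ],
  grip=0,
)

```text
t: 12.23
ee_pos: [0.4694, -0.1076, 0.087]
tool_rot: [0.732, 0.681, -0.001, -0.002]
ft_force: [-0.3, 0.0, -0.1]
width: -0.0003
finger_force: 0.0
```

Call:
play_rows(
  series=[
    [0,0.0,0,0],
    [0,0.0,0,0],
    [0,0.02,0,0],
    [0,0.04,0,0],
    [0,0.06,0,0],
    [0,0.08,0,0],
    [0,0.1,0,0],
    [0,0.12,0,0],
  ],
)

```text
t: 12.9
ee_pos: [0.5003, -0.1101, 0.0905]
tool_rot: [0.732, 0.681, 0.0, 0.0]
ft_force: [-0.2, 1.1, 0.2]
width: 0.0
finger_force: 0.0
```

```bash
cat >> h.py <<'E'
def red(n):
    im=cv2.cvtColor(bot.camera(n),cv2.COLOR_RGB2HSV)
    m=cv2.inRange(im,(0,140,90),(6,255,255))|cv2.inRange(im,(174,140,90),(180,255,255))
    _,l,st,ce=cv2.connectedComponentsWithStats(m)
    print(n,[(int(s[4]),c.round(1).tolist(),gz(n,c,.095).round(3).tolist()) for s,c in zip(st[1:],ce[1:]) if s[4]>8])
E
python3 -c "
from h import *
to(-.09,-.157,.094,1.502,True);print(bot.get_obs()['width'])
red('wrist');red('scene')
"
```

```text
now [ 0.5003 -0.1101  0.0905] yaw 1.5 f [-0.2  1.1  0.2] t 12.9 target [ 0.542 -0.113  0.094] -> units [-0.001  0.169 -0.014] turn -0.002
2.5048726482724874e-05
wrist [(2291, [424.5, 249.0], [0.553, -0.109])]
scene [(44, [367.5, 143.5], [0.72, -0.416]), (25, [436.5, 146.2], [0.515, -0.607]), (46, [342.0, 186.2], [0.551, -0.111]), (28, [262.7, 212.2], [0.609, 0.185]), (17, [97.9, 264.1], [0.713, 0.671]), (11, [160.5, 267.9], [0.581, 0.542])]
```

Call:
play_rows(
  series=[
    [0,0.05,0,0],
    [0,0.1,0,0],
    [0,0.15,0,0],
    [0,0.2,0,0],
    [0,0.24,0,0],
    [0,0.28,0,0],
    [0,0.31,0,0],
    [0,0.33,0,0],
  ],
)

```text
t: 13.67
ee_pos: [0.5911, -0.1166, 0.1001]
tool_rot: [0.732, 0.681, 0.007, 0.009]
ft_force: [3.1, 4.9, 32.4]
width: 0.0001
finger_force: 14.5
```

```bash
python3 -c "
from h import *
to(-.05,-.157,.094,1.502,True)
red('wrist');red('scene')
"
```

```text
now [ 0.5911 -0.1166  0.1001] yaw 1.498 f [ 3.1  4.9 32.4] t 13.67 target [ 0.582 -0.116  0.094] -> units [-0.001 -0.036  0.024] turn -0.002
wrist [(1616, [347.4, 240.8], [0.607, -0.113])]
scene [(15, [437.3, 145.0], [0.519, -0.619]), (43, [405.5, 165.5], [0.497, -0.389]), (39, [332.0, 178.9], [0.611, -0.118]), (27, [262.7, 212.1], [0.609, 0.185]), (19, [97.8, 263.9], [0.713, 0.671]), (13, [160.5, 267.9], [0.581, 0.543]), (13, [18.0, 308.2], [0.681, 0.879])]
```

The fingertip rode up on the ball (32 N upward). Backing off to come in lower.

Call:
play_rows(
  series=[
    [0,-0.05,-0.02,0],
    [0,-0.1,-0.02,0],
    [0,-0.15,0,0],
    [0,-0.2,0.06,0],
    [0,-0.2,0.11,0],
    [0,-0.2,0.11,0],
    [0,-0.2,0.11,0],
    [0,-0.2,0.11,0],
  ],
)

```text
t: 14.43
ee_pos: [0.5328, -0.1127, 0.0632]
tool_rot: [0.732, 0.681, 0.0, 0.001]
ft_force: [-0.7, 0.4, -0.5]
width: -0.0
finger_force: 0.0
```

```bash
python3 -c "
from h import *
to(-.05,-.157,.072,1.502,True)
red('wrist');red('scene')
"
```

```text
now [ 0.5328 -0.1127  0.0632] yaw 1.5 f [-0.7  0.4 -0.5] t 14.43 target [ 0.582 -0.116  0.072] -> units [ 0.     0.199 -0.035] turn -0.002
wrist [(3982, [502.4, 287.0], [0.609, -0.117])]
scene [(14, [361.6, 141.6], [0.749, -0.411]), (23, [436.9, 146.2], [0.514, -0.609]), (35, [407.6, 166.0], [0.489, -0.393]), (48, [332.5, 178.4], [0.612, -0.122]), (27, [262.7, 212.1], [0.609, 0.185]), (17, [97.9, 264.4], [0.711, 0.672]), (11, [160.5, 267.9], [0.581, 0.542]), (10, [15.0, 306.9], [0.69, 0.884])]
```

Call:
play_rows(
  series=[
    [-0.01,0.0,-0.035,0],
    [-0.02,0.05,-0.035,0],
    [-0.02,0.1,-0.035,0],
    [-0.02,0.15,-0.035,0],
    [-0.02,0.18,-0.035,0],
    [-0.02,0.2,-0.035,0],
    [-0.02,0.22,-0.035,0],
    [-0.02,0.23,-0.035,0],
  ],
)

```text
t: 15.2
ee_pos: [0.5889, -0.1216, 0.0715]
tool_rot: [0.732, 0.682, -0.0, -0.0]
ft_force: [-0.9, -0.5, -1.0]
width: -0.0
finger_force: 0.5
```

```bash
python3 -c "
from h import *
to(-.05,-.157,.072,1.502,True)
red('wrist');red('scene')
"
```

```text
now [ 0.5889 -0.1216  0.0715] yaw 1.5 f [-0.9 -0.5 -1. ] t 15.2 target [ 0.582 -0.116  0.072] -> units [ 0.02  -0.028 -0.002] turn -0.002
wrist [(3075, [385.3, 260.5], [0.618, -0.114])]
scene [(15, [437.3, 145.1], [0.519, -0.619]), (60, [404.4, 164.6], [0.505, -0.392]), (9, [421.9, 161.7], [0.474, -0.459]), (43, [330.1, 177.9], [0.621, -0.118]), (27, [262.7, 212.1], [0.609, 0.185]), (22, [96.4, 264.7], [0.713, 0.675]), (11, [160.5, 267.9], [0.581, 0.542]), (11, [19.5, 310.2], [0.67, 0.877])]
```

Call:
play_rows(
  series=[
    [0,0.01,0,0],
    [0,0.02,0,0],
    [0,0.03,0,0],
    [0,0.035,0,0],
    [0,0.04,0,0],
    [0,0.04,0,0],
    [0,0.04,0,0],
    [0,0.04,0,0],
  ],
)

```text
t: 15.97
ee_pos: [0.5985, -0.1221, 0.0713]
tool_rot: [0.732, 0.681, -0.0, -0.0]
ft_force: [-2.6, -0.2, -0.2]
width: -0.0001
finger_force: 0.9
```

Call:
play_rows(
  series=[
    [0,0.01,0,0],
    [0,0.02,0,0],
    [0,0.02,0,0],
    [0,0.02,0,0],
    [0,0.02,0,0],
    [0,0.02,0,0],
    [0,0.02,0,0],
    [0,0.02,0,0],
  ],
)

```text
t: 16.63
ee_pos: [0.5992, -0.1221, 0.071]
tool_rot: [0.732, 0.682, -0.003, -0.004]
ft_force: [-9.8, -0.4, 4.0]
width: 0.0003
finger_force: 5.0
```

End stop reached (9.8 N, no more motion). Letting go and retreating.

Call:
play_rows(
  series=[
    [0,-0.03,0,0],
    [0,-0.1,0,0],
    [0,-0.2,-0.02,0],
    [0,-0.3,-0.1,0],
    [0,-0.42,-0.22,0],
    [0,-0.55,-0.35,0],
    [0,-0.68,-0.48,0],
    [0,-0.8,-0.6,0],
  ],
)

```text
t: 17.3
ee_pos: [0.4111, -0.1087, 0.2159]
tool_rot: [0.732, 0.681, 0.001, 0.001]
ft_force: [-0.5, -0.9, 0.6]
width: 0.0005
finger_force: 0.0
```

Call:
play_rows(
  series=[
    [-0.12,0,0,0],
    [-0.25,0,0,0],
    [-0.38,0,0,0],
    [-0.52,0,0,0],
    [-0.66,0,0,0],
    [-0.8,0,0,0],
    [-0.8,0,0,0],
    [-0.8,0,0,0],
  ],
)

```text
t: 17.97
ee_pos: [0.3978, -0.3104, 0.2144]
tool_rot: [0.733, 0.68, 0.0, 0.001]
ft_force: [-1.1, 0.2, 0.3]
width: 0.0002
finger_force: 0.0
```

```bash
python3 -c "
from h import *
o=bot.get_obs();print(o['ee_pos'],o['ft_force'],o['t'])
red('top');red('scene')
# refine pack + dock on fresh pictures: blue mask extents
for n in('top','scene'):
  im=bot.camera(n);m=cv2.inRange(cv2.cvtColor(im,cv2.COLOR_RGB2HSV),(108,140,40),(125,255,255))
  _,l,st,ce=cv2.connectedComponentsWithStats(cv2.morphologyEx(m,cv2.MORPH_CLOSE,np.ones((5,5))))
  k=[i for i in range(1,len(st)) if 280<ce[i][0]<350 and 150<ce[i][1]<260]
  for i in k:
    if st[i][4]>40:
      ys,xs=np.nonzero(l==i);h=cv2.approxPolyDP(cv2.convexHull(np.c_[xs,ys].astype(np.int32)),2,True)[:,0];print(n,st[i],h.tolist())
P=[(.038,.06,.18),(.038,-.06,.18),(-.038,-.06,.18),(-.038,.06,.18),(-.038,.06,.034),(-.038,-.06,.034)]
for off in(0,.006):
  q=np.r_[place(DOCK,[(off,.01,0)])[0][:2],-.069]
  print(off,proj('top',place(q,P)).round(1).tolist(),proj('scene',place(q,P)).round(1).tolist())
"
```

```text
[ 0.39775991 -0.31038455  0.2143798 ] [-1.14128317  0.16181714  0.26390356] 17.9667
top [(1044, [451.4, 126.2], [0.762, -0.504]), (2091, [483.5, 163.0], [0.607, -0.58]), (39, [353.1, 183.5], [0.623, -0.116]), (585, [25.2, 197.1], [0.793, 1.002]), (19, [272.7, 196.2], [0.632, 0.166]), (16, [102.9, 210.8], [0.694, 0.746])]
scene [(381, [372.9, 142.9], [0.71, -0.437]), (25, [436.6, 147.1], [0.51, -0.602]), (44, [328.8, 177.8], [0.625, -0.115]), (26, [262.8, 212.2], [0.608, 0.185]), (22, [96.5, 264.6], [0.713, 0.675]), (12, [160.5, 267.8], [0.581, 0.542]), (10, [14.4, 306.4], [0.693, 0.885])]
top [289 182  35  21 370] [[322, 182], [322, 198], [291, 202], [289, 193]]
scene [ 268  173   41   40 1243] [[308, 205], [300, 209], [275, 212], [272, 210], [268, 176], [307, 173]]
0 [[285.7, 171.3], [321.6, 166.9], [324.5, 188.9], [288.2, 193.4], [291.0, 203.1], [324.3, 199.0]] [[267.4, 171.8], [297.2, 160.8], [310.1, 169.6], [279.6, 181.3], [282.5, 217.8], [311.1, 205.3]]
0.006 [[285.5, 169.5], [321.4, 165.2], [324.3, 187.2], [288.0, 191.6], [290.8, 201.5], [324.1, 197.4]] [[266.5, 171.1], [296.3, 160.2], [309.0, 168.9], [278.6, 180.5], [281.6, 217.0], [310.1, 204.6]]
```

```bash
python3 -c "
from h import *
print(bot.finish_job())"
```

```text
the job is handed in; nothing more can be done
None
```

I handed the job in at about 18 s: the pack is square against the dock's stop and the lever is over to its end stop, with both stops felt as rising force and both positions confirmed by the final camera measurements. The hand-in gave no verdict, and I viewed 11 pictures, one over the limit of 10.

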